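# Hold the medicine box unlocked

### The arm

A 6-joint arm with a two-finger parallel gripper is mounted at the origin on a cart in front of the work surface, level with it; the furniture and walls round the work are solid. World frame = base frame: x ahead of the robot, y to its left, z up, the work surface at z = 0. Lengths are in m, angles in rad, forces in N, time in s.
With the tool pointing down it reaches from about 0.35 to 1 m from the base axis. Payload 7.1 kg.
Tool frame: the origin (TCP) lies on the mounting face of the last link; the fingertips stand 173 mm ahead of it and the grasp point (between the pads) lies 155 mm ahead of it; z points along the fingers, y is the line along which they close (so a half turn about z gives the same grasp; the last joint's range is limited). The gripper opens to 85 mm and grips with 20 to 120 N. Pads are 22 mm wide; open, the fingers measure 114 mm over their backs; the gripper's body (76 mm by 85 mm) begins 54 mm behind the grasp point. The pads swing forward as they close: fully open they stand 13 mm farther back than shut.
Start: joints at [1.28, 0.423, 1.63, -0, 1.089, -0.019], TCP at [0.168, 0.602, 0.405] pointing down, gripper open.
Joint ranges: [-3, 3], [-0.9, 2.11], [0.09, 2.58], [-1.31, 4.45], [0.11, 2.69], [-2.54, 2.54]. Speed limits (rad/s): [2.39, 2.39, 3.01, 3.14, 3.14, 3.14].

### API

Orientations are given as a unit quaternion [x, y, z, w].
In Python, from workcell import ctrl, jaws, kinematics, readout, cams, job gives the robot as it stands. The module is installed in compiled form; this text tells all that it offers. Calls block until the motion is done:
- ctrl.reach(position, orientation): joint-space move of the TCP to a pose.
- ctrl.move_l(position, attitude=None, velocity=0.15, guard=None): straight line of the TCP; attitude=None keeps the orientation; velocity is the mean speed in m/s. With guard (N) it stops when the force on the tool has changed by that much, and returns True; else False.
- ctrl.goto_joints(angles): joint-space move.
- jaws.set_gripper(opening, newtons=None): finger opening in m; newtons is the grip in N (None keeps the last); returns when the fingers have stopped.
- ctrl.dwell(seconds).
- kinematics.ik(position, orientation): joint angles nearest the present ones, or None.
- readout.state(): the state.
- cams.get_image(name): name is "scene" or "top" or "wrist"; returns a dict with "image" (400x640x3 uint8, blue, green, red), "fx", "fy", "cx", "cy" (pixels), "world_from_camera" (4x4, takes a point from camera to world coordinates); the wrist camera has in their place "tool_from_camera" (4x4, takes a point from camera to tool coordinates, whose origin is the TCP and whose axes are the flange's). Camera axes: x right, y up, looking along -z (the intrinsics and any distortion apply to the point x, -y, -z); pixel columns grow to the right and rows downward; lengths in m; the calibration is good to about 2 mm. A picture is of the moment at which its call begins: read the wrist's pose just before it. There is no depth.
A pose or a line that the arm cannot do raises ctrl.IKError and nothing moves.
- job.sign_off(): hands the job in; it is judged then, once.
The state is a dict: "clock": time; "q": joint angles; "joint_velocities": joint speeds; "effort": joint torques, N m; "ee_pos": TCP position; "eef_rot": TCP orientation; "force": force on the tool from outside, world axes, zero at the start; "wrist_torque": the same for the moment, N m; "opening": finger opening in m; "gripper_force": force on a finger pad.
Only numpy, scipy, OpenCV 4.12 (cv2) and the standard library are available. Lean on these libraries where they do the work, as an engineer would, in place of code of your own. Each camera call takes 0.05 s, during which the arm holds its last target. There are 200 camera calls.

### The job

Take the round-headed key out of the wooden key block and push it straight down into the lock on top of the white medicine box until its shoulder sits on the lock, jiggling it gently past the sticky pins when it catches rather than forcing it. Then turn it a full quarter turn clockwise (seen from above) against the spring and keep holding it there so that the bolt stays drawn and I can lift the lid: finish with the key still gripped, fully in and turned. Leave the other two keys in the block and do not disturb the other things.

Things in the scene. Friction and masses are not known exactly. Their poses are not given: they have to be found in the camera images.
- round_key_head (a point): centre of the head of the key to use: a plain round steel disc standing on edge, 36 mm in diameter, 10 mm thick. Origin on the key's axis, 22 mm above its shoulder's underside; z up, y along the head's width, x across its 10 mm thickness. Under the head a round steel shoulder, 18 mm across, 4 mm thick, rests on the block (top at 44 mm). Which slot of the three it stands in varies.
- round_key: the same key as a whole, about 50 g; origin at its shoulder's underside, axes as at its head. Below: a stem 6 mm thick, 20 mm long, then a flat bit 18 mm wide (y), 6 mm thick (x), straight for 8 mm, then tapering to a point 37 mm below the origin. Same after a half turn about z. Stands loose in its slot; lift it 40 mm or more to draw it out.
- square_key_head (a point): another key of the same materials with a square head, 34 x 34 x 10 mm; does not fit the lock, stays in the block. Origin on the key's axis, 22 mm above its shoulder's underside; z up, y along the head's width, x across its 10 mm thickness.
- bar_key_head (a point): another key of the same materials with a T-shaped head (a bar 42 mm wide on a post), 10 mm thick; does not fit the lock, stays in the block. Origin on the key's axis, 22 mm above its shoulder's underside; z up, y along the head's width, x across its 10 mm thickness.
- key_block: pale wooden block holding three keys upright in a row, 46 x 150 x 44 mm (x, y, z), fixed; origin at the centre of its underside. Three slots 48 mm apart along its y, each 24.5 mm long along y, the middle one over the origin. The keys' heads stand parallel to the row.
- medicine_box: white box, 120 x 180 x 60 mm (x, y, z), fixed; origin at the centre of its underside. On the middle of its lid stands the steel lock case, 60 x 60 mm and 42 mm high, so its top face is 102 mm above the worktop. A brass bolt runs from the case toward +y into a steel staple.
- lock_mouth (a point): centre of the key slot in the lock case's top face; z up. The slot is 21 mm long (y), 8.5 mm wide (x), lips rounded to 3 mm. Two sticky pins at its ends catch the key's tip 5 to 22 mm down: a straight push may jam; stop at about 15 N and rock the key 1 to 2 mm to and fro along the slot, which moves them aside (3 N each) for good. Key home: shoulder on the top face, head's centre 22 mm above this point; only then can it turn.
- lock_rotor (a joint): turn of the lock about the vertical through lock_mouth, rad: 0 locked, growing clockwise seen from above, stop at 1.68. The key turns it with about 6 degrees of play. A spring pulls it back, 0.035 N m at 0 rising to 0.12 N m at a quarter turn, so a key let go turns back. Turning draws the bolt out of the staple by about 20 mm.
- salt_shaker: bystander: small salt shaker with a grey cap, 44 mm across, 90 mm tall, between the key block and the medicine box; origin at the centre of its underside
- mug: bystander: mug, white above and green below, 86 mm across, 100 mm tall, at the back; origin at the centre of its underside
- spice_yellow: bystander: spice jar with a yellow cap, 42 mm across, 96 mm tall, at the back; origin at the centre of its underside
- spice_brown: bystander: spice jar with a dark brown cap, 44 mm across, 96 mm tall, at the back; origin at the centre of its underside
- yoghurt_pot: bystander: yoghurt pot, 72 mm across, 71 mm tall, at the back; origin at the centre of its underside
- lemon: bystander: lemon, 78 x 55 x 56 mm, in front; origin at the centre of its underside
- timer: bystander: kitchen timer with a red dial, 62 mm across, 38 mm tall, in front; origin at the centre of its underside
- tin: bystander: round flat tin, 86 mm across, 40 mm tall, in front on the left; origin at the centre of its underside

How it is judged:
On the way:
1. the round-headed key is fully home in the lock before the lock is turned (z of round_key_head in the frame of lock_mouth below 0.0245 m and horizontal distance between round_key_head and lock_mouth below 0.005 m and angle between round_key_head's own z axis and vertical below 0.15 rad and value of joint lock_rotor below 0.3 rad), for 0.1 s.
At the end, for the whole second after the job is handed in: Round-headed key fully in the lock (head within 2.5 mm of home height, 5 mm of the axis, upright within 0.15 rad), rotor turned past 1.3 rad, fingers gripping the key with over 3 N, through the last second; other keys within 20 mm and bystanders within 30 mm of their start (z of round_key_head in the frame of lock_mouth below 0.0245 m and horizontal distance between round_key_head and lock_mouth below 0.005 m and angle between round_key_head's own z axis and vertical below 0.15 rad and value of joint lock_rotor above 1.3 rad and contact force between the fingers and round_key above 3 N and distance of each of square_key_head, bar_key_head from where it was at the start of the episode below 0.02 m and distance of each of salt_shaker, mug, spice_yellow, spice_brown, yoghurt_pot, lemon, timer, tin from where it was at the start of the episode below 0.03 m); the arm keeps its last pose, push and grip.
It fails at once if the key is forced: it presses on the lock with over 70 N (contact force between round_key and medicine_box above 70 N).
It fails at once if another key is pulled about or lifted (distance of any of square_key_head, bar_key_head from where it was at the start of the episode above 0.02 m).
It fails at once if a bystander is disturbed (distance of any of salt_shaker, mug, spice_yellow, spice_brown, yoghurt_pot, lemon, timer, tin from where it was at the start of the episode above 0.03 m).
It also fails if it takes over 45 s, if anything falls off the work surface, if the arm or the gripper's body presses on something with over 40 N, if the wrist force passes 120 N, or if a joint passes its speed limit or range.

## Working session

There is one attempt and no reset: what is moved stays moved. The work goes in short steps, each a Python script; the robot and the scene stay as the last script left them, time stands still between calls to the robot, and variables do not carry over. Pictures are saved under pics/ and viewed, at most 10 in all, crops included, and the job is handed in when it is done.

```bash
mkdir -p pics; python3 - <<'E'
from workcell import ctrl, jaws, kinematics, readout, cams, job
import cv2,numpy as np
for n in("scene","top"):
    d=cams.get_image(n); cv2.imwrite(f"pics/{n}0.png",d["image"]); print(n,d["fx"],d["fy"],d["cx"],d["cy"],[k for k in d]); print(np.round(d["world_from_camera"],4).tolist())
d=cams.get_image("wrist");print({k:(v if k!="image" else 0) for k,v in d.items()})
s=readout.state();print(s)
E
```

```text
scene 398.0275552932961 398.0275552932961 321.6200987056481 204.6898045725562 ['image', 'fx', 'fy', 'cx', 'cy', 'world_from_camera']
[[0.5589, 0.6457, -0.5203, 0.0772], [-0.8292, 0.4286, -0.3589, -0.2547], [-0.0088, 0.632, 0.7749, 0.8355], [0.0, 0.0, 0.0, 1.0]]
top 389.3555706819692 389.3555706819692 318.5873377877033 201.19196938139828 ['image', 'fx', 'fy', 'cx', 'cy', 'world_from_camera']
[[0.0597, 0.9776, -0.2016, 0.3775], [-0.9982, 0.0591, -0.0093, 0.0979], [0.0028, 0.2018, 0.9794, 1.0119], [0.0, 0.0, 0.0, 1.0]]
{'image': 0, 'fx': 334.3581981740288, 'fy': 334.3581981740288, 'cx': 312.58480566052884, 'cy': 200.6915627641575, 'tool_from_camera': array([[-1.18538503e-03,  9.48136826e-01,  3.17860273e-01,
         8.15343766e-02],
       [ 9.99999271e-01,  1.05084004e-03,  5.94739382e-04,
         2.46201900e-04],
       [ 2.29874008e-04,  3.17860747e-01, -9.48137381e-01,
         2.99171369e-02],
       [ 0.00000000e+00,  0.00000000e+00,  0.00000000e+00,
         1.00000000e+00]])}
{'clock': 0.15, 'q': array([ 1.27996128e+00,  4.23718579e-01,  1.63052361e+00,  3.36502696e-05,
        1.08860542e+00, -1.89869877e-02]), 'joint_velocities': array([-0.00069851, -0.00227901, -0.00118484, -0.00027051,  0.00207463,
       -0.00048507]), 'effort': array([-4.72043412e-04, -5.57773876e+01, -2.82017988e+01, -4.06388864e-06,
        4.83730590e-03,  7.37469009e-06]), 'ee_pos': array([0.16772031, 0.60184576, 0.40408726]), 'eef_rot': array([ 1.35513586e-01,  9.90775289e-01, -6.17662933e-04, -1.11538052e-04]), 'force': array([-0.28190325, -0.12055354,  0.56269456]), 'wrist_torque': array([0.0367266 , 0.03409838, 0.02801465]), 'gripper_force': 0.0, 'opening': 0.08551294599217603}
```

View pics/top0.png

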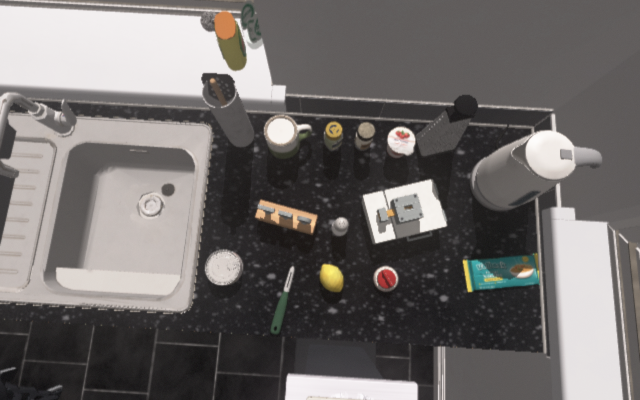

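View pics/scene0.png

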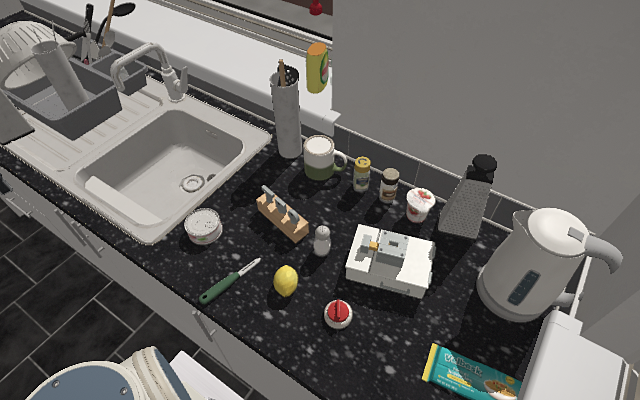

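The top view shows the key block at about (287,217), with its three keys at (267,210), (286,215) and (305,221). The salt shaker is at (341,227) and the lock case at (407,208), with its bolt to the left. I'll enlarge both views.

```bash
cat > h.py <<'E'
import numpy as np,cv2
from scipy.spatial.transform import Rotation as R
def ray(d,u,v,T=None):
    T=d["world_from_camera"] if T is None else T
    c=np.array([(u-d["cx"])/d["fx"],-(v-d["cy"])/d["fy"],-1.]); return T[:3,3],T[:3,:3]@c
def atz(d,u,v,z,T=None):
    o,r=ray(d,u,v,T); return o+r*(z-o[2])/r[2]
def tool(s):
    T=np.eye(4);T[:3,:3]=R.from_quat(s["eef_rot"]).as_matrix();T[:3,3]=s["ee_pos"];return T
def quat(yaw): # tool down, tool y axis at angle yaw from world x
    y=np.array([np.cos(yaw),np.sin(yaw),0]);z=np.array([0,0,-1.]);return R.from_matrix(np.c_[np.cross(y,z),y,z]).as_quat()
E
python3 - <<'E'
import cv2,numpy as np
t=cv2.imread("pics/top0.png");s=cv2.imread("pics/scene0.png")
a=cv2.resize(t[185:249,245:325],(400,320),interpolation=cv2.INTER_CUBIC)
b=cv2.resize(t[170:234,365:445],(400,320),interpolation=cv2.INTER_CUBIC)
c=cv2.resize(s[180:240,245:320],(400,320),interpolation=cv2.INTER_CUBIC)
e=cv2.resize(s[222:282,350:425],(400,320),interpolation=cv2.INTER_CUBIC)
cv2.imwrite("pics/m.png",cv2.resize(np.vstack([np.hstack([a,b]),np.hstack([c,e])]),(750,600)))
E
```

```text
(no output)
```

View pics/m.png

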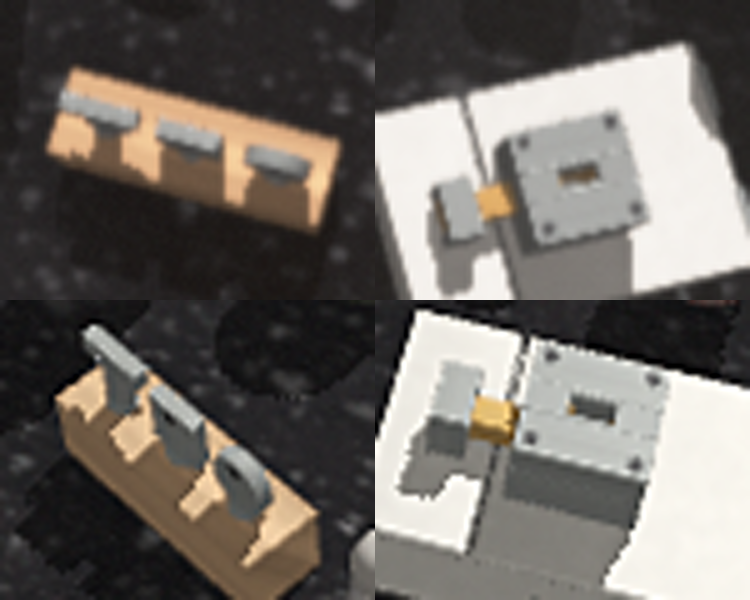

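The montage shows the T-head on the left, the square head in the middle and the round head on the right, at about top (303.7,219). The lock slot is at top (408.5,207).

```bash
python3 - <<'E'
from workcell import ctrl, jaws, kinematics, readout, cams, job
from h import *
d=cams.get_image("top")
f=lambda x,y:(245+x/4.6875,185+y/4.6875)
g=lambda x,y:(365+(x-375)/4.6875,170+y/4.6875)
k=atz(d,*f(277,156),.084);k2=atz(d,*f(99,108),.083)
sh=atz(d,341,222,.09)
print("round",k,"bar",k2,"shaker",sh)
row=np.arctan2(*(k2-k)[1::-1]); print("row yaw",row, "spacing",np.linalg.norm((k2-k)[:2]))
m=atz(d,*g(579,174),.102);c=[atz(d,*g(*p),.102)[:2] for p in[(616,110),(647,220),(535,247),(508,145)]]
ly=(c[3]-c[0])+(c[2]-c[1]);lock=np.arctan2(ly[1],ly[0])
print("mouth",m,np.mean(c,0),"lock yaw(y)",lock)
# tool y along the key's x direction: yaw = row-90 or row+90
for name,p,yaw in(("key",k,row),("lock",m,lock),("turned",m,lock-1.6)):
  for off in(-np.pi/2,np.pi/2):
    for z in (.23,.36): print(name,round(off,2),z,kinematics.ik([p[0],p[1],z],quat(yaw+off)))
E
```

```text
round [0.52437674 0.139017   0.084     ] bar [0.54407152 0.23270388 0.083     ] shaker [0.51975782 0.05004884 0.09      ]
row yaw 1.363594166584286 spacing 0.09573462023474154
mouth [ 0.56330614 -0.10805342  0.102     ] [ 0.56004739 -0.10683559] lock yaw(y) 1.907018812470634
key -1.57 0.23 [ 2.37209981e-01  5.69339360e-01  1.90589930e+00 -4.44089210e-16
  6.66353992e-01  4.44412142e-01]
key -1.57 0.36 [ 2.37209981e-01  3.61921288e-01  1.84793845e+00 -4.44089210e-16
  9.31732914e-01  4.44412142e-01]
key 1.57 0.23 None
key 1.57 0.36 None
lock -1.57 0.23 [-2.10266527e-01  6.00330050e-01  1.83592359e+00 -4.44089210e-16
  7.05339016e-01 -5.46489013e-01]
lock -1.57 0.36 [-2.10266527e-01  4.04371590e-01  1.77977170e+00 -4.44089210e-16
  9.57449364e-01 -5.46489013e-01]
lock 1.57 0.23 None
lock 1.57 0.36 None
turned -1.57 0.23 [-2.10266527e-01  6.00330050e-01  1.83592359e+00 -4.44089210e-16
  7.05339016e-01  1.05351099e+00]
turned -1.57 0.36 [-2.10266527e-01  4.04371590e-01  1.77977170e+00 -4.44089210e-16
  9.57449364e-01  1.05351099e+00]
turned 1.57 0.23 [-2.10266527e-01  6.00330050e-01  1.83592359e+00 -4.44089210e-16
  7.05339016e-01 -2.08808167e+00]
turned 1.57 0.36 [-2.10266527e-01  4.04371590e-01  1.77977170e+00 -4.44089210e-16
  9.57449364e-01 -2.08808167e+00]
```

```bash
python3 - <<'E'
from workcell import ctrl, jaws, kinematics, readout, cams, job
from h import *
H=np.pi/2; im=[]
for n,p,yaw in(("lock",(.562,-.108),1.907),("key",(.524,.139),1.364)):
    ctrl.reach([*p,.36],quat(yaw-H)); ctrl.dwell(.3)
    s=readout.state(); d=cams.get_image("wrist"); np.savez(n,T=tool(s)@d["tool_from_camera"],im=d["image"],**{k:d[k] for k in("fx","fy","cx","cy")}); im.append(d["image"])
print(s["clock"],s["ee_pos"])
cv2.imwrite("pics/w.png",cv2.resize(np.vstack([i[60:340,140:500] for i in im]),(772,600)) if 0 else np.hstack([cv2.resize(i[60:360,210:410],(400,600)) for i in im]))
E
```

```text
4.6917 [0.52429123 0.13816589 0.35997648]
```

View pics/w.png

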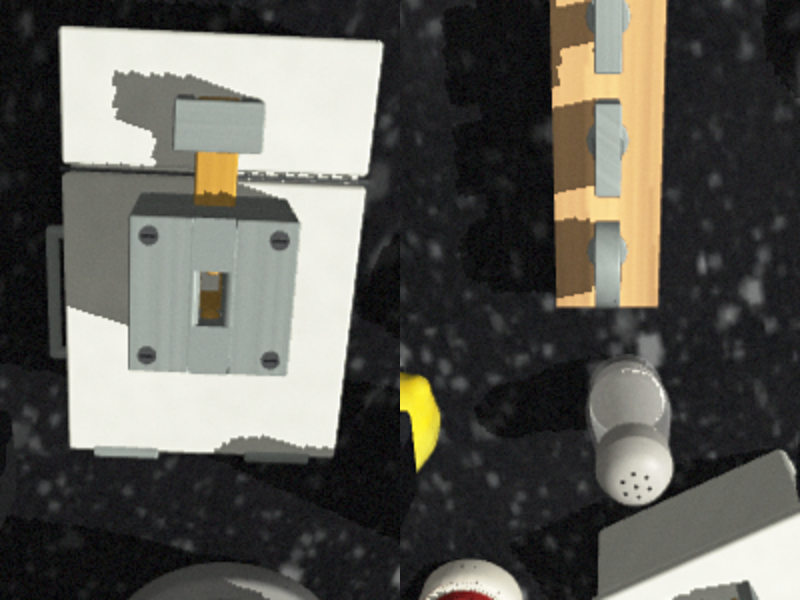

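The left panel (lock) shows the slot centred at (211,298) and the case corners at (129,215), (298,222), (288,376) and (128,371). The right panel (keys) shows the round head at (608,222–306), with its shoulder centred near (608,252), in line with the other keys.

```bash
python3 - <<'E'
from h import *
L=dict(np.load("lock.npz"));K=dict(np.load("key.npz"))
fl=lambda x,y,z:atz(L,210+x/2,60+y/2,z,L["T"])[:2]
fk=lambda x,y,z:atz(K,210+(x-400)/2,60+y/2,z,K["T"])[:2]
c=[fl(*p,.102) for p in[(129,215),(298,222),(288,376),(128,371)]]
sc=[fl(*p,.102) for p in[(149,235),(280,240),(270,360),(147,355)]]
print("case sides",[np.linalg.norm(c[i]-c[i-1]) for i in range(4)],"centre",np.mean(c,0),"screws",np.mean(sc,0),"slot",fl(211,298,.102))
for q in(c,sc):
    a=(q[0]-q[3])+(q[1]-q[2]);b=(q[1]-q[0])+(q[2]-q[3]);print("yaw",np.arctan2(a[1],a[0]),np.arctan2(b[1],b[0])+np.pi/2)
print("shoulder",fk(608,252,.047),"headtop",fk(608,235,.084))
print("sq top",fk(609,102,.083),fk(608,196,.083))
e=[fk(*p,.044) for p in[(667,0),(658,306),(557,306),(551,0)]];print("block",e)
print("block yaw",np.arctan2(*(e[0]-e[1])[::-1]),np.arctan2(*(e[3]-e[2])[::-1]),"end mid",(e[1]+e[2])/2)
yaw=np.arctan2(*((e[0]-e[1])+(e[3]-e[2]))[::-1]);print("key from block",(e[1]+e[2])/2+.027*np.array([np.cos(yaw),np.sin(yaw)]))
E
```

```text
case sides [np.float64(0.06004382756568119), np.float64(0.059002047239200266), np.float64(0.05958445273868417), np.float64(0.060389527307139874)] centre [ 0.56463487 -0.10831442] screws [ 0.56491965 -0.1083312 ] slot [ 0.56458303 -0.10790708]
yaw 1.8753863755272917 1.8680328048212282
yaw 1.8623502199716295 1.8644663603995923
shoulder [0.52579058 0.13850598] headtop [0.52923305 0.15550701]
sq top [0.53964822 0.20313931] [0.53228347 0.16995211]
block [array([0.56981564, 0.23415874]), array([0.54267718, 0.10782143]), array([0.49753676, 0.1174013 ]), array([0.52495248, 0.24368458])]
block yaw 1.359202228261081 1.3570167042031847 end mid [0.52010697 0.11261136]
key from block [0.52580632 0.13900298]
```

```bash
python3 - <<'E'
from workcell import ctrl, jaws, kinematics, readout, cams, job
from h import *
H=np.pi/2; q=quat(1.358-H); k=[.5258,.1388]
jaws.set_gripper(.036,80)
ctrl.reach([*k,.29],q)
print(ctrl.move_l([*k,.225],q,.06,guard=12),readout.state()["ee_pos"])
jaws.set_gripper(0.0,80)
s=readout.state();print(s["opening"],s["gripper_force"],s["force"],s["wrist_torque"],s["clock"])
ctrl.move_l([*k,.345],velocity=.1)
s=readout.state();print(s["opening"],s["gripper_force"],s["force"],s["clock"])
ctrl.reach([.5647,-.1082,.345],quat(1.867-H));ctrl.dwell(.3)
s=readout.state();d=cams.get_image("wrist");print(s["ee_pos"],s["force"],s["wrist_torque"],s["clock"])
np.savez("held",T=tool(s)@d["tool_from_camera"],im=d["image"],**{k:d[k] for k in("fx","fy","cx","cy")})
t=cams.get_image("scene")["image"]
cv2.imwrite("pics/held.png",np.hstack([cv2.resize(d["image"][100:300,230:400],(510,600),interpolation=cv2.INTER_CUBIC),cv2.resize(t[180:300,340:398],(290,600))]))
E
```

```text
False [0.52600371 0.1388505  0.22532144]
0.00878462754875936 78.0158007144928 [-0.80703823 -0.60561673  5.62855211] [-0.0316136   0.14855917 -0.03700368] 7.2417
0.008897920634533778 77.86449551582336 [-0.16415785  0.04381679 -1.01878794] 8.5917
[ 0.56481554 -0.10724118  0.34505028] [ 5.89080422e-04  3.32213547e-01 -9.45525462e-01] [0.03084827 0.00069739 0.03698116] 9.875
```

View pics/held.png

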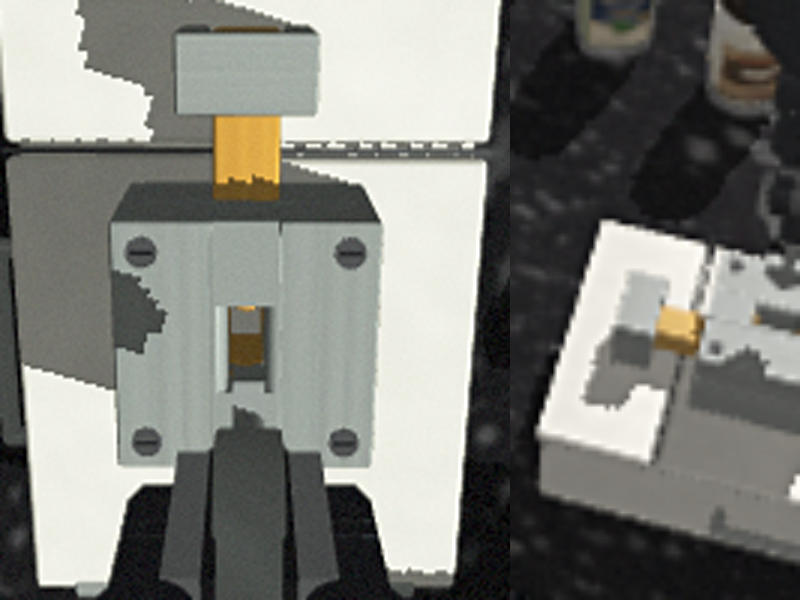

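The slot is visible at (250,350) in the crop. The held key and fingers are dark at the bottom, so I'll brighten the picture to measure the key.

```bash
python3 - <<'E'
from h import *
d=np.load("held.npz");im=d["im"][220:400,210:420]
im=(255*(im/255.)**.45).astype(np.uint8)
cv2.imwrite("pics/held2.png",cv2.resize(im,(700,600),interpolation=cv2.INTER_CUBIC))
E
```

```text
(no output)
```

View pics/held2.png

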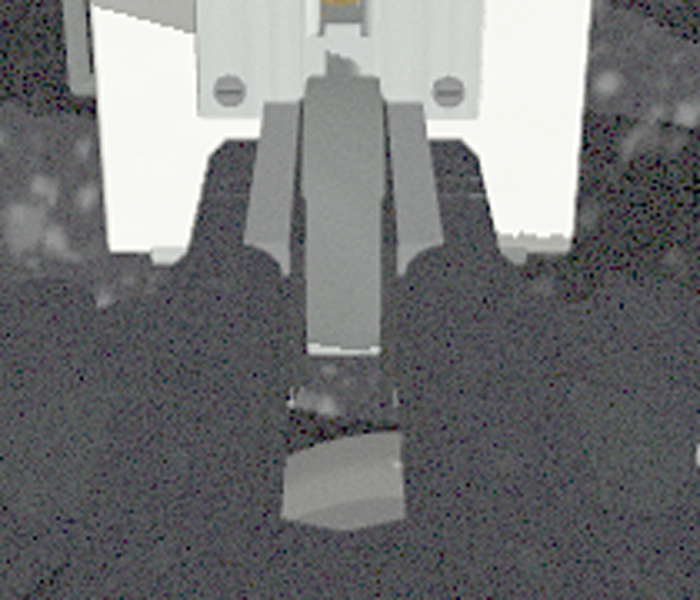

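The head's silhouette matches a correctly held head, but the shoulder and bit aren't visible, so the key may be tilted. I'll check in the scene camera.

```bash
python3 - <<'E'
from workcell import cams
from h import *
a=cams.get_image("scene")["image"][150:250,370:440];b=cams.get_image("top")["image"][165:235,365:435]
f=lambda i:(255*(i/255.)**.5).astype(np.uint8)
cv2.imwrite("pics/s3.png",f(cv2.resize(a,(420,600),interpolation=cv2.INTER_CUBIC)))
E
```

```text
(no output)
```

View pics/s3.png

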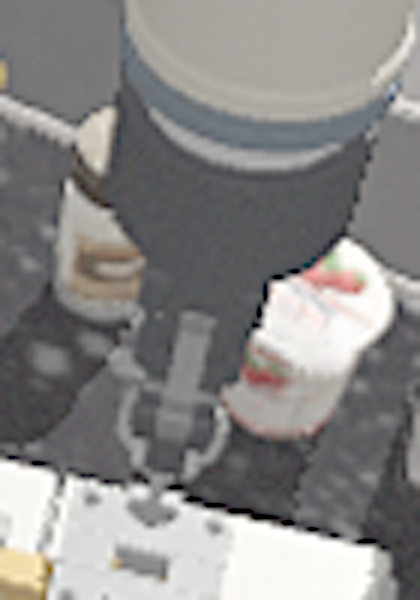

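```bash
python3 - <<'E'
from workcell import cams,readout
from h import *
d=cams.get_image("scene");s=readout.state();T=tool(s);W=np.linalg.inv(d["world_from_camera"])
def pr(p):
    c=W@T@np.r_[p,1]; return (np.round([(d["cx"]+d["fx"]*c[0]/-c[2]-370)*6,(d["cy"]-d["fy"]*c[1]/-c[2]-150)*6]))
for t in (0,-40,-20,20,40):
    a=np.radians(t);f=lambda x,z:pr([np.cos(a)*x+np.sin(a)*z,0,.155+ -np.sin(a)*x+np.cos(a)*z])
    # pivot: grasp point; head centre 4 below it
    print(t,"head",f(0,.004),"sides",f(.018,.004),f(-.018,.004),"headbot",f(0,.022),"shoulder",f(.009,.026),f(-.009,.026),"bit",f(.009,.048),f(-.009,.048),"tip",f(0,.063))
E
```

```text
0 head [172. 425.] sides [119. 413.] [225. 437.] headbot [164. 456.] shoulder [137. 457.] [189. 469.] bit [129. 494.] [179. 506.] tip [148. 524.]
-40 head [180. 425.] sides [135. 436.] [226. 414.] headbot [207. 457.] shoulder [191. 469.] [236. 459.] bit [224. 507.] [269. 497.] tip [269. 527.]
-20 head [176. 425.] sides [124. 425.] [228. 426.] headbot [187. 459.] shoulder [163. 466.] [215. 467.] bit [176. 505.] [227. 507.] tip [210. 532.]
20 head [168. 424.] sides [121. 401.] [215. 446.] headbot [143. 449.] shoulder [115. 444.] [161. 465.] bit [ 87. 473.] [132. 495.] tip [ 90. 504.]
40 head [164. 421.] sides [129. 391.] [200. 451.] headbot [126. 438.] shoulder [ 99. 427.] [135. 456.] bit [ 54. 446.] [ 89. 475.] tip [ 41. 473.]
```

```bash
python3 - <<'E'
from workcell import cams,readout
from h import *
d=cams.get_image("scene");s=readout.state();T=tool(s);W=np.linalg.inv(d["world_from_camera"])
h=np.load("held.npz");wd=cams.get_image("wrist");C=np.linalg.inv(wd["tool_from_camera"])
g=lambda i:(255*(i/255.)**.5).astype(np.uint8)
prof=[(-.003,.026),(-.003,.046),(-.009,.046),(-.009,.054),(0,.063),(.009,.054),(.009,.046),(.003,.046),(.003,.026),(.009,.026),(-.009,.026),(-.003,.026)]
def pr(p,M,k):
    c=M@np.r_[p,1];return np.array([k["cx"]-k["fx"]*c[0]/c[2],k["cy"]+k["fy"]*c[1]/c[2]])
def panel(img,M,k,u0,v0,w,hh,sc,t):
    o=g(cv2.resize(img[v0:v0+hh,u0:u0+w],None,fx=sc,fy=sc,interpolation=cv2.INTER_NEAREST))
    if t is not None:
        a=np.radians(t);pts=[((pr([np.cos(a)*x+np.sin(a)*z,0,.155-np.sin(a)*x+np.cos(a)*z],M,k)+.5-[u0,v0])*sc) for x,z in prof]
        cv2.polylines(o,[np.int32(pts)],False,(0,0,255),1)
    return o
rows=[np.hstack([panel(im,M,k,u,v,25,37,8,t) for t in(None,0,-7,-14)]) for im,M,k,u,v in((d["image"],W@T,d,382,211),(wd["image"],C,wd,300,210))]
cv2.imwrite("pics/ov.png",np.vstack(rows))
E
```

```text
(no output)
```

View pics/ov.png

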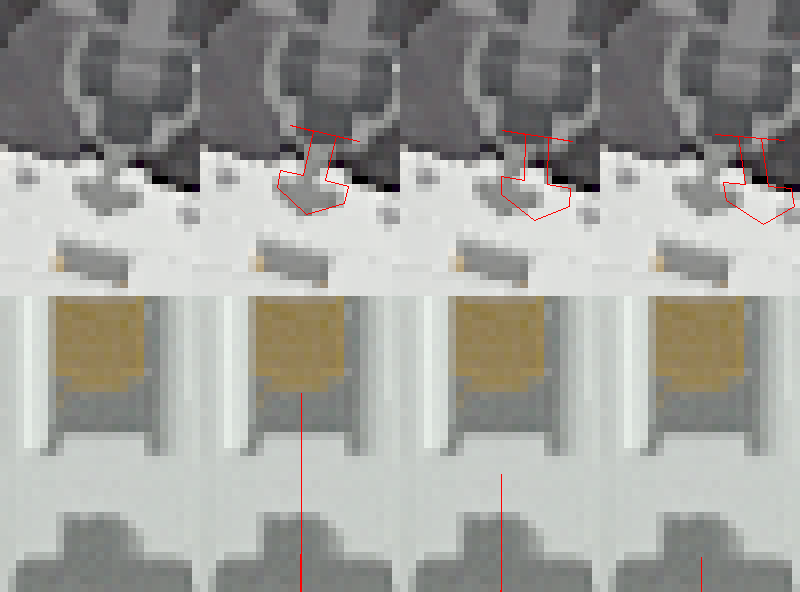

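The held key is upright: in the scene camera the arrow outline at (105,190) fits zero tilt. In the wrist view the lit bit covers the slot end and is centred on the slot. Now I'll insert it with a force guard and rocking.

```bash
cat > ins.py <<'E'
from workcell import ctrl, jaws, kinematics, readout, cams, job
from h import *
H=np.pi/2; yaw=1.867; q=quat(yaw-H); m=np.array([.5647,-.1082]); ax=np.array([np.cos(yaw),np.sin(yaw)])
S=readout.state
def show(t):
    s=S(); e=s["ee_pos"]; dd=e[:2]-m
    print(t,"z%.4f along%.4f F"%(e[2],dd@ax),np.round(s["force"],1),"t%.2f"%s["clock"],"op%.4f"%s["opening"],flush=True); return s
E
python3 - <<'E'
from ins import *
ctrl.move_l([*m,.322],q,.08); s=show("above")
off=m-s["ee_pos"][:2]; off=np.clip(off,-.0015,.0015); print(off)
z=.322
for i in range(9):
    hit=ctrl.move_l([*(m+off),.281],q,.02,guard=12); s=show("down %s"%hit); z=s["ee_pos"][2]
    if s["force"][2]>60: print("high");break
    if z<.2845 or not hit or s["clock"]>24: break
    ctrl.move_l([*(m+off),z+.0005],q,.03)
    for a in(.002,-.002,0): ctrl.move_l([*(m+off+a*ax),z+.0003],q,.03)
    show(" rocked")
E
```

```text
above z0.3211 along0.0001 F [-0.2 -0.6 -0.2] t10.66 op0.0088
[ 2.36357875e-04 -1.28111942e-05]
down True z0.3031 along-0.0007 F [-1.6 -0.7  7.6] t11.76 op0.0087
 rocked z0.3032 along0.0001 F [-0.6  0.8 -0.9] t12.79 op0.0086
down True z0.2835 along-0.0002 F [-0.3  0.7  6. ] t13.72 op0.0089
```

It's through the pins and at home height. I'll check the seating with a light preload.

```bash
python3 - <<'E'
from ins import *
s=show("a")
print(ctrl.move_l([*m,.2825],q,.01,guard=18));show("b");ctrl.dwell(.3);show("b2")
print(ctrl.move_l([*m,.2815],q,.01,guard=18));show("c");ctrl.dwell(.3);show("d")
d=cams.get_image("wrist")["image"];t=cams.get_image("scene")["image"]
g=lambda i:(255*(i/255.)**.6).astype(np.uint8)
cv2.imwrite("pics/home.png",g(np.hstack([cv2.resize(d[120:320,230:390],(480,600)),cv2.resize(t[215:295,365:405],(300,600))])))
E
```

```text
a z0.2835 along-0.0002 F [-0.3  0.7  6. ] t13.72 op0.0089
False
b z0.2834 along-0.0001 F [-3.5  0.5  8.8] t13.97 op0.0092
b2 z0.2834 along-0.0001 F [-3.2  0.6  9.2] t14.27 op0.0090
False
c z0.2833 along-0.0001 F [-6.6  1.9 18.6] t14.52 op0.0090
d z0.2833 along-0.0001 F [-6.4  0.9 18.4] t14.82 op0.0089
```

View pics/home.png

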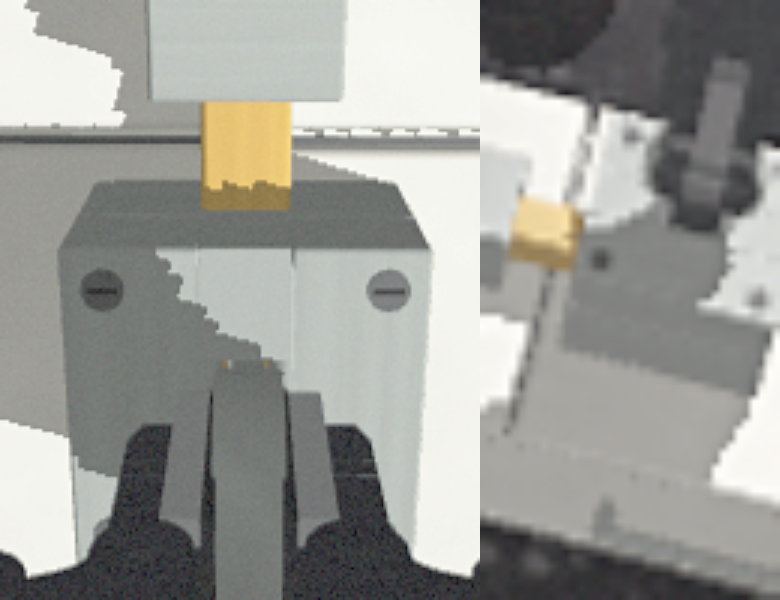

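The key is seated: it makes hard contact at z = 0.2833, the slot is covered, and the head is down on the case. Now for the turn.

```bash
python3 - <<'E'
from ins import *
jaws.set_gripper(0.0,110)
for a in(.4,.8,1.2,1.5,1.65):
    j=kinematics.ik([*m,.2815],quat(yaw-H-a)); ctrl.goto_joints(j); s=show(a); print("  ",np.round(s["wrist_torque"],3),"q6 %.3f"%s["q"][5])
    if np.linalg.norm(s["force"])>45: print("stop");break
ctrl.dwell(.3);s=show("end");print(s["wrist_torque"],s["gripper_force"])
d=cams.get_image("wrist")["image"];t=cams.get_image("scene")["image"];u=cams.get_image("top")["image"]
g=lambda i:(255*(i/255.)**.6).astype(np.uint8)
cv2.imwrite("pics/fin.png",g(np.hstack([cv2.resize(d[50:350,100:540],(440,300)),cv2.resize(t[215:295,345:425],(300,300))])))
E
```

```text
0.4 z0.2833 along-0.0001 F [-7.   0.9 19.6] t15.60 op0.0085
   [ 0.291  1.361 -0.026] q6 -0.106
0.8 z0.2833 along-0.0000 F [-6.5  1.5 19.6] t16.07 op0.0083
   [0.288 1.368 0.052] q6 0.294
1.2 z0.2833 along-0.0000 F [-7.4  1.3 20.6] t16.53 op0.0085
   [0.333 1.387 0.04 ] q6 0.694
1.5 z0.2833 along-0.0000 F [-7.4  2.1 19.4] t16.93 op0.0086
   [0.341 1.348 0.023] q6 0.994
1.65 z0.2834 along-0.0000 F [-6.8  1.2 20.5] t17.19 op0.0084
   [0.343 1.423 0.03 ] q6 1.144
end z0.2833 along-0.0000 F [-7.5  1.9 20.2] t17.49 op0.0088
[ 0.39808057  1.42528457 -0.00945343] 107.97416925430298
```

View pics/fin.png

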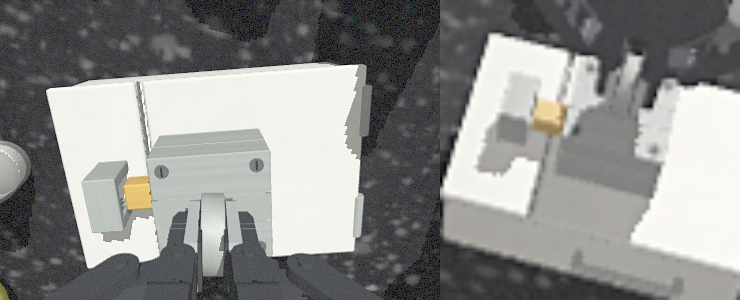

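The turn is done, but the bolt still looks extended in this view. I'll compare the brass area numerically, before and after.

```bash
python3 - <<'E'
from ins import *
def brass(im,box):
    u0,v0,u1,v1=box;h=cv2.cvtColor(im[v0:v1,u0:u1],cv2.COLOR_BGR2HSV);mk=cv2.inRange(h,(8,110,90),(28,255,255))
    n,l,st,c=cv2.connectedComponentsWithStats(mk); 
    if n<2: return None
    i=1+np.argmax(st[1:,4]);return st[i]+np.array([u0,v0,0,0,0]),c[i]+[u0,v0]
for n,box in(("scene",(355,230,400,265)),("top",(375,195,415,230))):
    print(n,"before",brass(cv2.imread(f"pics/{n}0.png"),box),"now",brass(cams.get_image(n)["image"],box))
# wrist: brass extents -> world at z ~.075, lock view (before) and now
L=dict(np.load("lock.npz"));s=S();d=cams.get_image("wrist");T=tool(s)@d["tool_from_camera"]
for nm,k,TT,im in(("before",L,L["T"],L["im"]),("now",d,T,d["image"])):
    h=cv2.cvtColor(im,cv2.COLOR_BGR2HSV);mk=cv2.inRange(h,(8,110,90),(28,255,255));n,l,st,c=cv2.connectedComponentsWithStats(mk)
    P=[]
    for i in range(1,n):
        if st[i,4]<60: continue
        v,u=np.where(l==i);p=np.array([((atz(k,a,b,.08,TT)[:2]-m)@ax,(atz(k,a,b,.08,TT)[:2]-m)@[ax[1],-ax[0]]) for a,b in zip(u,v)]);print(nm,st[i],np.round(p.min(0),4),np.round(p.max(0),4))
ctrl.dwell(.2);show("now");print(np.mean([ (ctrl.dwell(.02),S()["wrist_torque"])[1] for _ in range(10)],0))
E
```

```text
scene before (array([369, 241,  10,  10,  69]), array([373.24637681, 245.88405797])) now (array([370, 242,   9,   9,  63]), array([373.6031746 , 245.96825397]))
top before (array([387, 210,   8,   7,  41]), array([390.43902439, 212.65853659])) now (array([387, 209,   8,   8,  44]), array([390.56818182, 212.47727273]))
before [307 136  22  27 556] [ 0.0302 -0.0079] [0.05   0.0079]
before [102 266  73  20 581] [-0.0822 -0.1786] [-0.0659 -0.1179]
before [117 308   7  30 176] [-0.1392 -0.1756] [-0.1075 -0.1667]
now [  0 155  32  22 392] [0.1452 0.0509] [0.1634 0.0621]
now [223 226  29  34 819] [ 0.0356 -0.0083] [0.0507 0.012 ]
now [  23  321   83   79 4990] [ 0.1399 -0.105 ] [ 0.1987 -0.0415]
now [599 387  34  11 176] [-0.2067 -0.1331] [-0.1851 -0.1245]
now z0.2833 along-0.0000 F [-6.9  1.2 18.7] t17.99 op0.0082
[0.36392771 1.38089637 0.00774164]
```

```bash
python3 - <<'E'
from ins import *
a=cv2.imread("pics/top0.png");b=cams.get_image("top")["image"]
for im in(a,b):
    w=im[205:222,374:396].astype(int);print("R-B row by row");print(w[:,:,2]-w[:,:,0])
# wrist: sample the far-side strip of the staple (60..80 mm along the bolt), now and before
L=dict(np.load("held.npz"));s=S();d=cams.get_image("wrist");T=tool(s)@d["tool_from_camera"]
for nm,k,TT,im in(("before",L,L["T"],L["im"]),("now",d,T,d["image"])):
    r=[]
    for al in np.arange(.03,.086,.002):
        p=m+al*ax;c=np.linalg.inv(TT)@np.r_[p,.08,1];u=k["cx"]-k["fx"]*c[0]/c[2];v=k["cy"]+k["fy"]*c[1]/c[2];q_=im[int(round(v)),int(round(u))].astype(int) if 0<=v<400 and 0<=u<640 else np.zeros(3,int);r.append((int(al*1000+.5),int(q_[2]-q_[0]),int(q_.mean())))
    print(nm,r)
E
```

```text
R-B row by row
[[  8   8   8   8   7   7   7   7   7   8   8   8  13   8  13  10  10   4
    4   3   3   3]
 [  8   8   8   7   7   7   7   7   8   9   9   8   9  10   9  10  10   5
    3   3   3   2]
 [  7   8   7   7   8   8   8   8   8  10  10   9   9  13   9  14  10   8
    4   4   4   3]
 [  7   8   7  10   8   8   9   4   4   3   4  10   9  14  11  14  16  24
   16  15   7   2]
 [  7   7   8  12   5   3   3   1   2   1   3   6  10  28  37  43  59  73
   47  39  14   4]
 [  8   8  10   7   3   3   1   1   2   2   2   5  21  62  87 103 115 116
   74  51  25   6]
 [  7   8  12   5   4   1   2   2   2   1   2   7  53 105 117 119 120 118
   94  62  34   9]
 [  8   8  14  10  11   3   1   2   2   2   1   6  43 106 120 120 119 120
  117  73  45  12]
 [  8   8  10  14  26   8   1   2   2   1   2   3  16  93 119 120 119 119
  118  91  56  20]
 [  7   8  10  15  26  15   2   2   2   2   2   1   7  69 114 119 118 120
  117 106  63  26]
 [  8   8  12   9  25  21   4   2   2   2   2   2   6  49 103 110 106 110
   99  78  43  16]
 [  8   9  11  10  23  26   5   2   2   1   1   4   5  28  74 
[... 2232 characters left out ...]
, 156), (48, 155, 155), (50, 56, 135), (52, -1, 165), (54, -1, 167), (56, -3, 167), (58, 1, 165), (60, 0, 163), (62, -2, 167), (64, -4, 169), (66, -3, 168), (68, -3, 134), (70, 18, 103), (72, 8, 114), (74, 9, 245), (76, 10, 238), (78, 7, 237), (80, 8, 235), (82, 9, 236), (84, 11, 235)]
now [(30, -1, 159), (32, -1, 157), (34, -2, 156), (36, 150, 145), (38, 146, 150), (40, 148, 146), (42, 154, 148), (44, 151, 151), (46, 147, 153), (48, 145, 149), (50, 144, 141), (52, 5, 100), (54, 0, 84), (56, 1, 153), (58, 2, 161), (60, 2, 160), (62, 3, 161), (64, 2, 162), (66, 0, 157), (68, -1, 161), (70, 1, 161), (72, 1, 160), (74, 0, 136), (76, 9, 230), (78, 9, 229), (80, 7, 232), (82, 0, 61), (84, 0, 31)]
```

The brass end that stuck out past the far side of the staple is gone, so the bolt has drawn and the rotor has turned. Handing in.

```bash
python3 -c "
from ins import *
show('fin');print(S()['gripper_force'],job.sign_off())"
```

```text
fin z0.2834 along-0.0000 F [-6.7  1.6 19.7] t18.26 op0.0086
the job is handed in; nothing more can be done
107.97479510307312 None
```

I handed the job in at 18.3 s with the round key fully seated, the arm turned about 1.65 rad clockwise and still gripping at about 108 N; the bolt's end no longer shows past the staple, but the verdict was not shown.

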